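# Hold a wheel ejector open at its gauge pin

## Task

Unlock the small wheel-ejector fixture on the bench: turn its captive hex lock nut anticlockwise (seen from above) until it is fully back against its stop, leaving the lever alone meanwhile. Then press the spring-loaded lever down by its ribbed black pad until the top of the pad is level with the top of the gauge pin beside it, and keep it there, pressing steadily, so that a colleague can take the lifted wheel off: the program finishes while the arm is still holding the lever down. Never push the lever to the bottom of its travel, and do not disturb the gauge pin or the things lying around.

Things in the scene. Friction and masses are not known exactly. Their poses are not given: they have to be found in the camera images.
- fixture: wheel-ejector fixture, fixed to the bench: grey base plate 100 x 240 x 12 mm (x, y, z) with nut, lever, gauge pin and, at its -y end, an upright spindle with a rubber wheel 44 mm across, whose top (70 mm above the bench) rises as the pad goes down. Origin: centre of the plate's underside; z up, y along the plate. Tall machine hoods stand behind it (world x over 0.54 m).
- nut_grip (a point): captive hex lock nut (plain steel, 30 mm across flats, upright axis). Point on its axis 82 mm above the bench, at x -35, y -20 mm in the fixture's frame. Its flats reach from 57 to 99 mm above the bench, the stud's end to 110 mm. The frame turns with the nut: x along the keeper tongue at its foot; two opposite flats face +x and -x, the others every 60 degrees on.
- lock_nut (a joint): nut angle, rad, anticlockwise from above positive. 0: tight, its tongue (12 mm wide, 53 to 58 mm above the bench, reaching 66 mm from the axis) points along the fixture's +x, over the lever, and blocks it; 2.4: fully back, hard stop. Starts at 0 to 0.35, stays where left (friction about 0.1 N m).
- release_lever: rocker lever, steel with a ribbed black pad at its +y end. Origin on its pivot (axis: the fixture's x) at x +22, y +20 mm in the fixture's frame, 46 mm above the bench. Level at rest. A spring takes about 5 N at the pad to start, 13 N at the bottom of the travel (0.36 rad, pad some 30 mm lower), and lifts it back when let go.
- pad_top (a point): centre of the top face of the lever's pad (32 mm along x, 34 mm along y, 85 mm from the pivot; ribs 1 mm high or less). At rest 54 mm above the bench; moves and tilts with the lever.
- pin_top (a point): centre of the top face of the gauge pin, an upright steel pin with a flat round head 16 mm across, 44 mm from the pad's centre towards the fixture's -x. Its height above the bench differs from start to start, 34 to 45 mm, and shows how low the pad's top is to be held.
- ring_blank: bystander: small ring blank 30 x 35 x 8 mm lying on the base plate; origin centre of its underside
- mounted_point: bystander: mounted point, 52 mm long, 10 mm thick head on a thin shank, lying on the base plate; origin centre of its underside
- felt_wheel: bystander: felt wheel 52 mm across, 14 mm thick, lying on the bench beside the +y end of the fixture; origin centre of its underside
- green_bar: bystander: compound bar 34 x 88 x 29 mm on the bench beside the -y end of the fixture; origin centre of its underside
- chuck_key: bystander: T-handle chuck key 58 x 47 x 17 mm on the bench; origin centre of its underside
- red_bar: bystander: compound bar 34 x 70 x 29 mm on the bench; origin centre of its underside

How it is judged:
By the outcome, as a careful person would: the job done as asked, in the order asked, and still so for the second after the job is handed in, while the arm keeps its last pose, push and grip.
It also fails if it takes over 51 s, if anything falls off the work surface, if the arm or the gripper's body presses on something with over 40 N, if the wrist force passes 120 N, or if a joint passes its speed limit or range.

## Robot

A 6-joint arm with a two-finger parallel gripper is mounted at the origin on a cart in front of the work surface, level with it; the furniture and walls round the work are solid. World frame = base frame: x ahead of the robot, y to its left, z up, the work surface at z = 0. Lengths are in m, angles in rad, forces in N, time in s.
With the tool pointing down it reaches from about 0.275 to 1 m from the base axis. Payload 8.4 kg.
Tool frame: the origin (TCP) lies at the very end of the fingers, on their centre line; the grasp point (between the pads) lies 19 mm behind it; z points along the fingers, y is the line along which they close (so a half turn about z gives the same grasp; the last joint's range is limited). The gripper opens to 85 mm and grips with 20 to 120 N. Pads are 22 mm wide; open, the fingers measure 114 mm over their backs; the gripper's body (76 mm by 85 mm) begins 54 mm behind the grasp point. The pads swing forward as they close: fully open they stand 13 mm farther back than shut.
Start: joints at [-1.168, 0.353, 1.633, -0, 1.155, -0.002], TCP at [0.246, -0.574, 0.231] pointing down, gripper open.
Joint ranges: [-2.63, 2.63], [-0.92, 2.1], [0.06, 2.66], [-1.3, 4.44], [0, 2.69], [-3.02, 3.02]. Speed limits (rad/s): [2.22, 2.22, 2.79, 3.14, 3.14, 3.14].

## Interface

Orientations are given as a rotation vector (axis times angle).
In Python, from station import * gives the robot as it stands. The module is installed in compiled form; this text tells all that it offers.
- The arm moves only by the tool step_arm, never from a script. Its argument "targets" is a list of rows, each an object of numbers: "hand": the opening, from 0 (shut) to 1 (fully open); "dx", "dy", "dz": the shift along the world's x, y, z in mm; "roll": the turn about the world's z in degrees. In form: [{"hand": .., "dx": .., "dy": .., "dz": .., "roll": ..}, ...]. A call has 1 to 12 rows; each row shifts and turns the commanded pose from where the row before left it; what a row does not reach is not made up. A row lasts 1/8 s, in which the tool goes at most 62.5 mm and 10.7 degrees, less where a joint would pass 70% of its speed; a pose out of reach is approached as far as the arm can. A call with a gripper value outside its range is refused whole. The fingers move at their own pace and stop on an object; "grip_force" is the grip in N (left out, the last holds). Time passes only in rows, so rows that do not move let the fingers close. It gives the time, the measured TCP pose, the force, the opening and the grip force at its end, in the units of the state.
- state(): the state, without advancing time (a new reading comes with each control period).
- grab_frame(name): name is "scene" or "top"; returns a dict with "pixels" (480x640x3 uint8, blue, green, red), "depth" (480x640 float32, m along the optical axis (not along the pixel's ray), 0 where there is no reading), "fx", "fy", "cx", "cy" (pixels), "extrinsics" (4x4, takes a point from camera to world coordinates). Camera axes: x right, y up, looking along -z (the intrinsics and any distortion apply to the point x, -y, -z); pixel columns grow to the right and rows downward; lengths in m; the calibration is good to about 2 mm. A picture is of the moment at which its call begins.
- finish_job(): hands the job in; it is judged then, once.
The state is a dict: "time": time; "q": joint angles; "qd": joint speeds; "effort": joint torques, N m; "position": TCP position; "tool_rot": TCP orientation; "wrist_force": force on the tool from outside, world axes, zero at the start; "ft_torque": the same for the moment, N m; "opening": finger opening in m; "gripper_force": force on a finger pad.
Only numpy, scipy, OpenCV 4.12 (cv2) and the standard library are available. Lean on these libraries where they do the work, as an engineer would, in place of code of your own. Each camera call takes 0.05 s, during which the arm holds its last target. There are 200 camera calls.

## Working session

There is one attempt and no reset: what is moved stays moved. The work goes in short steps, Python scripts to look and compute and a tool call to move; the robot and the scene stay as the last step left them, time stands still between calls to the robot, and variables do not carry over. Pictures are saved under pics/ and viewed, at most 10 in all, crops included, and the job is handed in when it is done.

Besides the shell and the picture viewer there is one more tool, called after ">>>" in YAML: its name, and indented under it one key for each argument. step_arm: Moves the arm, as the interface text tells. Its arguments: {"type":"object","properties":{"targets":{"type":"array","items":{"type":"object","properties":{"hand":{"type":"number"},"dx":{"type":"number"},"dy":{"type":"number"},"dz":{"type":"number"},"roll":{"type":"number"}}}},"grip_force":{"type":"number"}},"required":["targets"]}

```bash
mkdir -p pics; cat > h.py <<'E'
from station import *
import numpy as np, cv2
def grab(n):
    f=grab_frame(n); np.savez('pics/%s.npz'%n,**f); return f
def load(n): return dict(np.load('pics/%s.npz'%n))
def P(f,u,v,d=None):
    u0,v0=int(round(u)),int(round(v))
    if d is None:
        w=f['depth'][v0-1:v0+2,u0-1:u0+2]; w=w[w>0]; d=np.median(w) if w.size else np.nan
    p=np.array([(u-f['cx'])/f['fx']*d,-(v-f['cy'])/f['fy']*d,-d,1]); return (f['extrinsics']@p)[:3]
def Z(f,u,v,z):  # ray at height z
    a=P(f,u,v,1.0); c=f['extrinsics'][:3,3]; return c+(a-c)*(z-c[2])/(a-c)[2]
def proj(f,p):
    c=np.linalg.inv(f['extrinsics'])@np.append(p,1); return f['cx']+f['fx']*c[0]/-c[2], f['cy']+f['fy']*-c[1]/-c[2]
E
python3 - <<'E'
from h import *
for n in('scene','top'):
    f=grab(n); cv2.imwrite(f'pics/{n}0.png',f['pixels']); print(n,f['fx'],f['fy'],f['cx'],f['cy'],f['extrinsics'].round(3).tolist(),[k for k in f])
s=state();print({k:np.round(v,3) for k,v in s.items()})
E
```

```text
scene 447.23656505620465 447.23656505620465 325.3807819277896 244.68435990946736 [[-0.806, 0.326, -0.494, -0.017], [-0.592, -0.478, 0.649, 0.701], [-0.024, 0.815, 0.578, 0.658], [0.0, 0.0, 0.0, 1.0]] ['pixels', 'depth', 'fx', 'fy', 'cx', 'cy', 'extrinsics']
top 473.79472671112296 473.79472671112296 319.4495359515123 236.07869879827516 [[0.023, 0.982, -0.19, 0.336], [-1.0, 0.024, 0.006, 0.069], [0.01, 0.19, 0.982, 0.9], [0.0, 0.0, 0.0, 1.0]] ['pixels', 'depth', 'fx', 'fy', 'cx', 'cy', 'extrinsics']
{'time': np.float64(0.1), 'q': array([-1.168,  0.354,  1.634,  0.   ,  1.155, -0.002]), 'qd': array([ 0.   , -0.001, -0.002,  0.001,  0.   , -0.001]), 'effort': array([ 0.0000e+00, -6.0635e+01, -3.4282e+01, -0.0000e+00,  4.0000e-03,
        0.0000e+00]), 'position': array([ 0.246, -0.574,  0.231]), 'tool_rot': array([-3.076, -0.631,  0.   ]), 'wrist_force': array([-0.203, -0.281, -0.214]), 'ft_torque': array([ 0.02 , -0.032,  0.039]), 'gripper_force': np.float64(0.0), 'opening': np.float64(0.085)}
```

View pics/scene0.png

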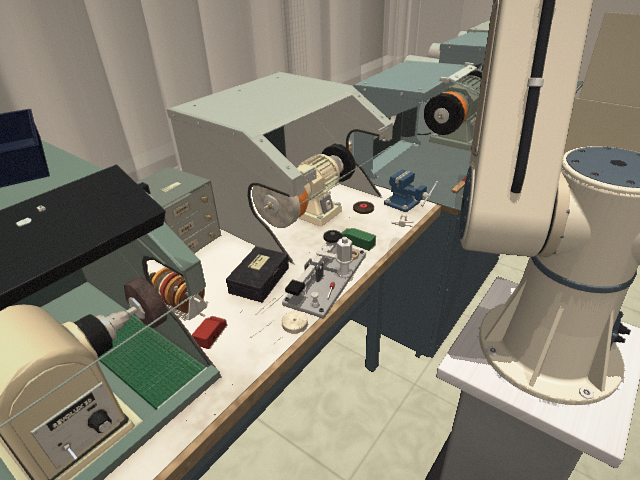

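View pics/top0.png

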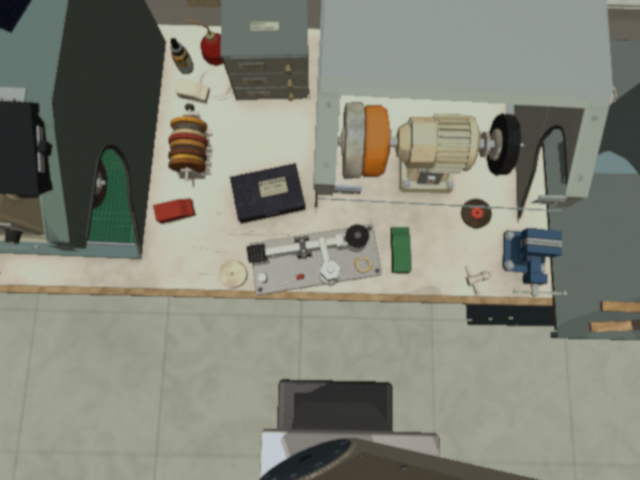

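The fixture spans about (248–380, 228–292) in the top view, with the pad at (257,252), the nut at (330,270) and the pin at (262,277). I'll enlarge both views.

```bash
python3 - <<'E'
from h import *
f=load('top'); cv2.imwrite('pics/t1.png',cv2.resize(f['pixels'][215:305,235:395],None,fx=5,fy=5,interpolation=cv2.INTER_CUBIC))
f=load('scene'); cv2.imwrite('pics/s1.png',cv2.resize(f['pixels'][225:335,270:390],None,fx=5,fy=5,interpolation=cv2.INTER_CUBIC))
E
```

```text
(no output)
```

View pics/t1.png

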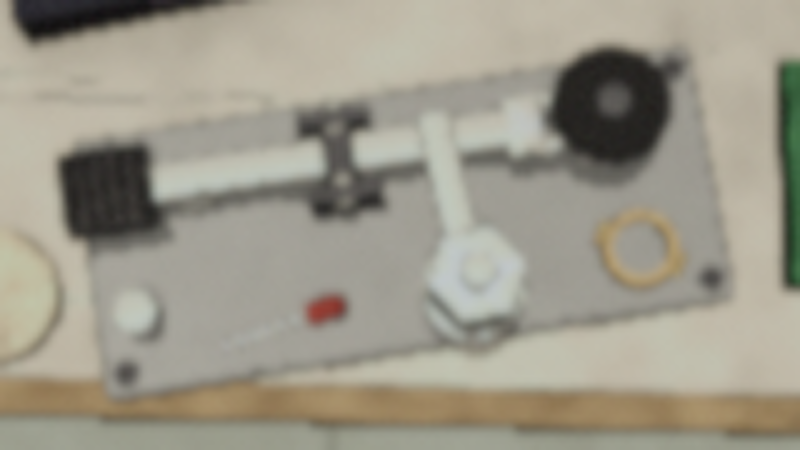

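View pics/s1.png

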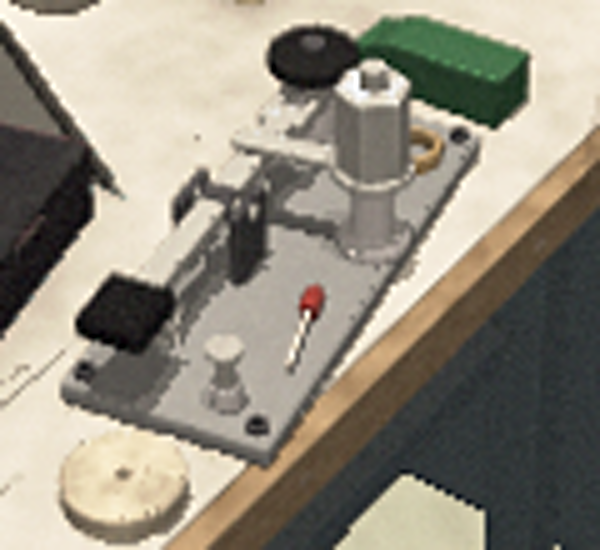

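```bash
cat > fit.py <<'E'
from h import *
from scipy.optimize import least_squares
T=load('top');S=load('scene')
t=lambda x,y:((x-2)/5+235,(y-2)/5+215); s=lambda x,y:((x-2)/5+270,(y-2)/5+225)
obs=[(T,t(480,267),(-35,-20,110)),(T,t(110,190),(22,105,54)),(T,t(110,397),(-50,120,12)),(T,t(730,297),(-50,-120,12)),(T,t(690,50),(50,-120,12)),
(S,s(376,72),(-35,-20,110)),(S,s(127,306),(22,105,54)),(S,s(268,460),(-50,120,12)),(S,s(480,145),(-50,-120,12)),(S,s(63,390),(50,120,12))]
def W(p,q):
    c,n=np.cos(p[2]),np.sin(p[2]); return np.array([p[0]+c*q[0]-n*q[1],p[1]+n*q[0]+c*q[1],q[2]])
def res(p):
    return np.array([(np.array(proj(f,W(p,np.array(q)/1e3)))-uv) for f,uv,q in obs]).ravel()
r=least_squares(res,[.37,.07,0.1],loss='soft_l1'); p=r.x
if __name__=='__main__':
    print(p,np.degrees(p[2]));print(res(p).reshape(-1,2).round(1))
    for n,q in dict(nut=(-35,-20,82),pad=(22,105,54),pin=(-22,105,40)).items(): print(n,W(p,np.array(q)/1e3).round(4))
    # tongue direction: end and root at z=58mm
    a=Z(T,*t(433,113),.058); b=W(p,np.array((-35,-20,58))/1e3); print('tongue',a,b,np.hypot(*(a-b)[:2]),np.degrees(np.arctan2(*(a-b)[1::-1])))
    a=Z(S,*s(237,138),.058); print('tongueS',a,np.degrees(np.arctan2(*(a-b)[1::-1])))
    # pin height from both views, depth
    print('pin depth',P(T,*t(137,312)),P(S,*s(224,347)),'pad',P(T,*t(110,190)),P(S,*s(127,306)),'stud',P(T,*t(480,267)),'wheel',P(T,*t(613,100)))
    def g(x): return np.r_[np.array(proj(T,x))-t(137,311),np.array(proj(S,x))-s(224,346)]
    o=least_squares(g,[.35,.17,.04]);print('pin tri',o.x,o.fun.round(2))
    for n,f in(('T',T),('S',S)):
        u,v=map(int,np.round(proj(f,o.x))); print(n,np.array([[P(f,u+i,v+j)[2]*1e3 for i in(-2,-1,0,1,2)] for j in(-2,-1,0,1,2)]).round(0))
E
python3 fit.py
```

```text
[0.46320766 0.07079081 0.18796987] 10.769880169641835
[[-0.2  1.2]
 [-0.8  0.6]
 [-0.7  1.7]
 [ 1.8  0.7]
 [ 0.  -1.1]
 [-1.  -0.7]
 [-0.6 -0.1]
 [-0.1 -1.5]
 [ 0.3 -2.2]
 [-1.4 -1.1]]
nut [0.4326 0.0446 0.082 ]
pad [0.4652 0.1781 0.054 ]
pin [0.422  0.1698 0.04  ]
tongue [0.49675943 0.06081129 0.058     ] [0.43256147 0.04460282 0.058     ] 0.06621248196795362 14.16970514612969
tongueS [0.49394652 0.06247061 0.058     ] 16.229072142813074
pin depth [0.42349372 0.16596472 0.04459675] [0.42135672 0.16777389 0.04576561] pad [0.46640162 0.17668547 0.05369008] [0.46249429 0.17931711 0.05588723] stud [0.43473312 0.04436581 0.10948449] wheel [ 0.50053289 -0.00315725  0.07132409]
pin tri [0.42358288 0.16584329 0.0438721 ] [ 0.11  0.19 -0.25 -0.04]
T [[43. 44. 42. 42. 42.]
 [43. 44. 43. 43. 43.]
 [44. 44. 45. 44. 43.]
 [43. 43. 43. 43. 42.]
 [42. 43. 44. 44. 42.]]
S [[44. 44. 45. 45. 45.]
 [46. 45. 45. 45. 45.]
 [45. 45. 46. 46. 46.]
 [44. 44. 44. 44. 44.]
 [43. 43. 44. 43. 43.]]
```

```bash
python3 - <<'E'
from h import *
T=load('top');S=load('scene')
d=T['depth'];v,u=np.nonzero(d>0)
X=np.array([(u-T['cx'])/T['fx']*d[v,u],-(v-T['cy'])/T['fy']*d[v,u],-d[v,u],np.ones(len(u))]);W=(T['extrinsics']@X)[:3]
for a in np.arange(-.6,.3,.1):
    m=(W[1]>a)&(W[1]<a+.1)&(W[0]>.2)&(W[0]<.56)&(W[2]>.08)
    k=np.argsort(W[0][m])[:2000]
    print(round(a,1),m.sum(), [ (round(x,2),W[2][m&(abs(W[0]-x)<.02)].max().round(3)) for x in np.arange(.28,.56,.04) if (m&(abs(W[0]-x)<.02)).any()])
# plate top pixels: min-area rect
m=(abs(W[2]-.012)<.004)&(W[0]>.38)&(W[0]<.54)&(W[1]>-.07)&(W[1]<.21)
r=cv2.minAreaRect((W[:2,m].T*1e3).astype(np.float32)); print('plate',r,m.sum())
m=(W[2]>.104)&(W[2]<.118)&(abs(W[0]-.433)<.04)&(abs(W[1]-.045)<.04);print('stud',W[:,m].mean(1),m.sum())
m=(W[2]>.094)&(W[2]<.104)&(abs(W[0]-.433)<.04)&(abs(W[1]-.045)<.04);print('nut',W[:,m].mean(1),m.sum(),cv2.minAreaRect((W[:2,m].T*1e3).astype(np.float32)))
E
```

```text
-0.6 0 []
-0.5 0 []
-0.4 1422 [(np.float64(0.4), np.float64(0.081)), (np.float64(0.48), np.float64(0.093)), (np.float64(0.52), np.float64(0.237)), (np.float64(0.56), np.float64(0.25))]
-0.3 557 [(np.float64(0.48), np.float64(0.092)), (np.float64(0.52), np.float64(0.239)), (np.float64(0.56), np.float64(0.252))]
-0.2 108 [(np.float64(0.52), np.float64(0.173))]
-0.1 2930 [(np.float64(0.52), np.float64(0.173))]
-0.0 2293 [(np.float64(0.4), np.float64(0.103)), (np.float64(0.44), np.float64(0.112)), (np.float64(0.52), np.float64(0.237)), (np.float64(0.56), np.float64(0.245))]
0.1 0 []
0.2 0 []
plate ((467.40545654296875, 78.01121520996094), (144.61529541015625, 264.046875), 0.16875344514846802) 4250
stud [0.43278209 0.04509295 0.10950058] 41
nut [0.43257148 0.04526165 0.09895595] 229 ((433.10247802734375, 45.49187469482422), (32.49176025390625, 29.304454803466797), 44.8888053894043)
```

>>> step_arm:
  targets:
    - {"hand": 0.6, "dx": 20, "dy": 60, "dz": 10, "roll": 4}
    - {"hand": 0.6, "dx": 18, "dy": 59, "dz": 10, "roll": 4}
    - {"hand": 0.6, "dx": 18, "dy": 59, "roll": 4}
    - {"hand": 0.6, "dx": 18, "dy": 59, "roll": 4}
    - {"hand": 0.6, "dx": 18, "dy": 59, "roll": 3}
    - {"hand": 0.6, "dx": 18, "dy": 59, "roll": 3}
    - {"hand": 0.6, "dx": 18, "dy": 59}
    - {"hand": 0.6, "dx": 18, "dy": 59}
    - {"hand": 0.6, "dx": 18, "dy": 59}
    - {"hand": 0.6, "dx": 18, "dy": 59}
    - {"hand": 0.6, "dx": 5, "dy": 27}
    - {"hand": 0.6}
  grip_force: 40

```text
invalid input
```

>>> step_arm:
  targets:
    - {"hand": 0.6, "dx": 18, "dy": 58, "dz": 5, "roll": 4}
    - {"hand": 0.6, "dx": 18, "dy": 59, "dz": 5, "roll": 4}
    - {"hand": 0.6, "dx": 18, "dy": 59, "dz": 0, "roll": 4}
    - {"hand": 0.6, "dx": 18, "dy": 59, "dz": 0, "roll": 4}
    - {"hand": 0.6, "dx": 18, "dy": 59, "dz": 0, "roll": 3}
    - {"hand": 0.6, "dx": 18, "dy": 59, "dz": 0, "roll": 3}
    - {"hand": 0.6, "dx": 18, "dy": 59, "dz": 0, "roll": 0}
    - {"hand": 0.6, "dx": 18, "dy": 59, "dz": 0, "roll": 0}
    - {"hand": 0.6, "dx": 18, "dy": 59, "dz": 0, "roll": 0}
    - {"hand": 0.6, "dx": 18, "dy": 59, "dz": 0, "roll": 0}
    - {"hand": 0.6, "dx": 7, "dy": 30, "dz": 0, "roll": 0}
    - {"hand": 0.6, "dx": 0, "dy": 0, "dz": 0, "roll": 0}
  grip_force: 40

```text
time: 1.6
position: [0.4333, 0.0463, 0.2411]
tool_rot: [-2.898, -1.212, 0.0]
wrist_force: [-0.7, 0.3, 0.3]
opening: 0.0513
gripper_force: 0.0
```

>>> step_arm:
  targets:
    - {"hand": 0.6, "dx": 0, "dy": -1, "dz": -45, "roll": 0}
    - {"hand": 0.6, "dx": 0, "dy": 0, "dz": -45, "roll": 0}
    - {"hand": 0.6, "dx": 0, "dy": 0, "dz": -30, "roll": 0}
    - {"hand": 0.6, "dx": 0, "dy": 0, "dz": -20, "roll": 0}
    - {"hand": 0.6, "dx": 0, "dy": 0, "dz": -20, "roll": 0}
    - {"hand": 0.6, "dx": 0, "dy": 0, "dz": -15, "roll": 0}
    - {"hand": 0.6, "dx": 0, "dy": 0, "dz": 0, "roll": 0}

```text
time: 2.48
position: [0.432, 0.0426, 0.0654]
tool_rot: [-2.9, -1.206, 0.004]
wrist_force: [0.3, 0.2, 0.5]
opening: 0.0511
gripper_force: 0.0
```

>>> step_arm:
  targets:
    - {"hand": 0.32, "dx": 0, "dy": 0, "dz": 0, "roll": 0}
    - {"hand": 0.2, "dx": 0, "dy": 0, "dz": 0, "roll": 0}
    - {"hand": 0.2, "dx": 0, "dy": 0, "dz": 0, "roll": 0}
    - {"hand": 0.2, "dx": 0, "dy": 0, "dz": 0, "roll": 0}
    - {"hand": 0.2, "dx": 0, "dy": 0, "dz": 0, "roll": 0}

```text
time: 3.1
position: [0.4314, 0.0442, 0.0669]
tool_rot: [-2.899, -1.205, 0.003]
wrist_force: [-7.8, 9.5, 6.7]
opening: 0.0293
gripper_force: 39.5
```

>>> step_arm:
  targets:
    - {"hand": 0.2, "dx": -0.5, "dy": 0.7, "dz": 0, "roll": 0}
    - {"hand": 0.2, "dx": -0.5, "dy": 0.7, "dz": 0, "roll": 0}
    - {"hand": 0.2, "dx": 0, "dy": 0, "dz": 0, "roll": 4}
    - {"hand": 0.2, "dx": 0, "dy": 0, "dz": 0, "roll": 6}
    - {"hand": 0.2, "dx": 0, "dy": 0, "dz": 0, "roll": 6}
    - {"hand": 0.2, "dx": 0, "dy": 0, "dz": 0, "roll": 6}
    - {"hand": 0.2, "dx": 0, "dy": 0, "dz": 0, "roll": 6}
    - {"hand": 0.2, "dx": 0, "dy": 0, "dz": 0, "roll": 0}

```text
time: 4.1
position: [0.4319, 0.0442, 0.0669]
tool_rot: [2.52, 1.875, -0.001]
wrist_force: [-3.0, -5.4, 5.4]
opening: 0.0297
gripper_force: 39.6
```

```bash
python3 -c "
from h import *
s=state();print(s['wrist_force'].round(1),s['ft_torque'].round(2),s['q'].round(2),s['position'].round(4))"
```

```text
[-3.  -5.4  5.4] [-0.91  0.49  0.07] [ 0.1   0.31  2.16 -0.    0.67  0.39] [0.4319 0.0442 0.0669]
```

>>> step_arm:
  targets:
    - {"hand": 0.2, "dx": 0, "dy": -0.5, "dz": 0, "roll": 6}
    - {"hand": 0.2, "dx": 0, "dy": 0, "dz": 0, "roll": 8}
    - {"hand": 0.2, "dx": 0, "dy": 0, "dz": 0, "roll": 8}
    - {"hand": 0.2, "dx": 0, "dy": 0, "dz": 0, "roll": 8}
    - {"hand": 0.2, "dx": 0, "dy": 0, "dz": 0, "roll": 8}
    - {"hand": 0.2, "dx": 0, "dy": 0, "dz": 0, "roll": 8}
    - {"hand": 0.2, "dx": 0, "dy": 0, "dz": 0, "roll": 8}
    - {"hand": 0.2, "dx": 0, "dy": 0, "dz": 0, "roll": 8}
    - {"hand": 0.2, "dx": 0, "dy": 0, "dz": 0, "roll": 8}
    - {"hand": 0.2, "dx": 0, "dy": 0, "dz": 0, "roll": 8}
    - {"hand": 0.2, "dx": 0, "dy": 0, "dz": 0, "roll": 6}
    - {"hand": 0.2, "dx": 0, "dy": 0, "dz": 0, "roll": 0}

```text
time: 5.6
position: [0.4332, 0.0448, 0.067]
tool_rot: [0.622, 3.077, 0.002]
wrist_force: [0.6, 5.0, 1.5]
opening: 0.0295
gripper_force: 39.8
```

```bash
cat > st.py <<'E'
from h import *
s=state();r=s['tool_rot'];a=2*np.degrees(np.arctan2(r[1],r[0]))-90
print(s['time'],s['wrist_force'].round(1),s['ft_torque'].round(2),s['q'].round(2),s['position'].round(4),'yang',((a+180)%360-180).round(1))
E
python3 st.py
```

```text
5.6 [0.6 5.  1.5] [ 1.03 -0.22  0.1 ] [ 0.1   0.31  2.16  0.    0.66 -1.07] [0.4332 0.0448 0.067 ] yang 67.1
```

>>> step_arm:
  targets:
    - {"hand": 0.2, "dx": 0, "dy": 0.5, "dz": 0, "roll": 5}
    - {"hand": 0.2, "dx": 0, "dy": 0, "dz": 0, "roll": 5}
    - {"hand": 0.2, "dx": 0, "dy": 0, "dz": 0, "roll": 5}
    - {"hand": 0.2, "dx": 0, "dy": 0, "dz": 0, "roll": 3}
    - {"hand": 0.2, "dx": 0, "dy": 0, "dz": 0, "roll": 0}

```text
time: 6.22
position: [0.4333, 0.0452, 0.067]
tool_rot: [0.136, 3.136, 0.001]
wrist_force: [1.6, 4.8, 5.0]
opening: 0.0293
gripper_force: 40.2
```

```bash
python3 st.py
```

```text
6.225 [1.6 4.8 5. ] [ 0.95 -0.24  0.07] [ 0.1   0.31  2.16  0.    0.66 -1.38] [0.4333 0.0452 0.067 ] yang 85.0
```

>>> step_arm:
  targets:
    - {"hand": 0.2, "dx": 0, "dy": 0, "dz": 0, "roll": 3}
    - {"hand": 0.2, "dx": 0, "dy": 0, "dz": 0, "roll": 0}

```text
time: 6.48
position: [0.4333, 0.0452, 0.0669]
tool_rot: [0.054, 3.139, 0.001]
wrist_force: [1.0, 5.8, 6.4]
opening: 0.0296
gripper_force: 40.5
```

```bash
python3 st.py
```

```text
6.475 [1.  5.8 6.4] [ 1.05 -0.25  0.04] [ 0.1   0.31  2.16  0.    0.66 -1.44] [0.4333 0.0452 0.0669] yang 88.0
```

>>> step_arm:
  targets:
    - {"hand": 0.2, "dx": 0, "dy": 0, "dz": 0, "roll": 3}
    - {"hand": 0.2, "dx": 0, "dy": 0, "dz": 0, "roll": 0}

```text
time: 6.72
position: [0.4331, 0.0452, 0.0669]
tool_rot: [-0.023, 3.14, 0.002]
wrist_force: [1.1, 3.9, 6.2]
opening: 0.0292
gripper_force: 50.4
```

```bash
python3 st.py
```

```text
6.725 [1.1 3.9 6.2] [ 0.69 -0.14 -1.35] [ 0.1   0.31  2.16  0.    0.66 -1.49] [0.4331 0.0452 0.0669] yang 90.9
```

>>> step_arm:
  targets:
    - {"hand": 0.2, "dx": 0, "dy": 0, "dz": 0, "roll": 3}
    - {"hand": 0.2, "dx": 0, "dy": 0, "dz": 0, "roll": 0}

```text
time: 6.98
position: [0.4339, 0.0453, 0.067]
tool_rot: [-0.105, 3.136, 0.002]
wrist_force: [2.4, 5.0, 4.1]
opening: 0.0294
gripper_force: 75.4
```

```bash
python3 st.py; python3 - <<'E'
from h import *
f=grab('top'); cv2.imwrite('pics/t2.png',cv2.resize(f['pixels'][215:305,235:395],None,fx=5,fy=5,interpolation=cv2.INTER_CUBIC))
f=grab('scene'); cv2.imwrite('pics/s2.png',cv2.resize(f['pixels'][225:335,270:390],None,fx=5,fy=5,interpolation=cv2.INTER_CUBIC))
E
```

```text
6.975 [2.4 5.  4.1] [ 0.81 -0.51 -1.43] [ 0.1   0.31  2.16  0.    0.66 -1.54] [0.4339 0.0453 0.067 ] yang 93.8
```

View pics/s2.png

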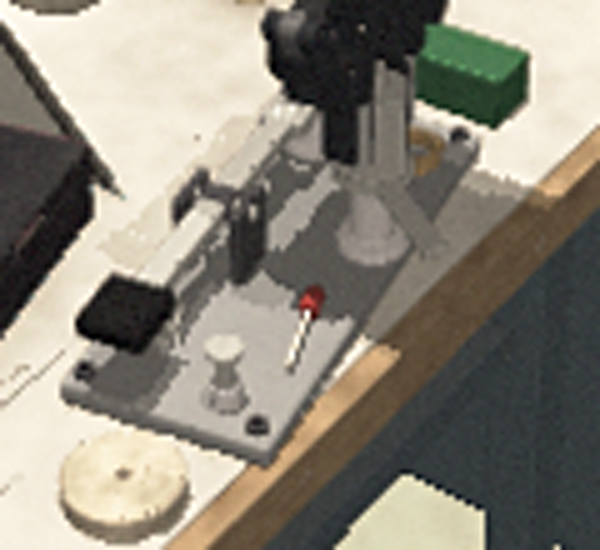

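>>> step_arm:
  targets:
    - {"hand": 0.6, "dx": 0, "dy": 0, "dz": 0, "roll": 0}
    - {"hand": 0.6, "dx": 0, "dy": 0, "dz": 0, "roll": 0}
    - {"hand": 0.6, "dx": 0, "dy": 0, "dz": 0, "roll": 0}
    - {"hand": 0.6, "dx": 0, "dy": 0, "dz": 15, "roll": 0}
    - {"hand": 0.6, "dx": 0, "dy": 0, "dz": 25, "roll": 0}
    - {"hand": 0.6, "dx": 0, "dy": 0, "dz": 40, "roll": 0}
    - {"hand": 0.6, "dx": 0, "dy": 0, "dz": 40, "roll": 0}
    - {"hand": 0, "dx": 0, "dy": -50, "dz": 10, "roll": -8}
    - {"hand": 0, "dx": 0, "dy": -60, "dz": 0, "roll": -10}
    - {"hand": 0, "dx": 0, "dy": -60, "dz": 0, "roll": -10}
    - {"hand": 0, "dx": 0, "dy": 0, "dz": 0, "roll": -10}
    - {"hand": 0, "dx": 0, "dy": 0, "dz": 0, "roll": -10}

```text
time: 8.57
position: [0.4316, -0.1262, 0.1961]
tool_rot: [-1.184, -2.909, 0.0]
wrist_force: [0.6, -0.5, 0.5]
opening: -0.0002
gripper_force: 0.0
```

```bash
python3 st.py; cat > hm.py <<'E'
from h import *
def fs(n,k=6):
    F=[grab_frame(n) for _ in range(k)]; d=np.array([f['depth'] for f in F]); f=F[-1]; f['depth']=np.median(d,0); np.savez('pics/%s.npz'%n,**f); return f
def hp(f,c,r):
    u,v=proj(f,c); R=15; out=[]
    for j in range(int(v)-R,int(v)+R+1):
        for i in range(int(u)-R,int(u)+R+1):
            d=f['depth'][j,i]
            if d>0:
                p=P(f,i,j,d)
                if np.hypot(*(p-c)[:2])<r and abs(p[2]-c[2])<.012: out.append(p)
    o=np.array(out); m=np.median(o,0)*1e3; return m.round(1),o[:,2].std().round(4),len(o)
if __name__=='__main__':
    for n in('top','scene'):
        f=fs(n)
        for k,c,r in(('pin',(.4235,.166,.044),.005),('pad',(.465,.178,.054),.012),('plate',(.433,.110,.012),.012),('stud',(.433,.045,.11),.004),('bench',(.40,.25,0),.012)): 
            try: print(n,k,*hp(f,np.array(c),r))
            except Exception as e: print(n,k,e)
    cv2.imwrite('pics/t3.png',cv2.resize(load('top')['pixels'][215:305,235:395],None,fx=5,fy=5,interpolation=cv2.INTER_CUBIC))
E
python3 hm.py
```

```text
8.575 [ 0.6 -0.5  0.5] [ 0.05 -0.02 -0.03] [-0.29  0.12  2.03 -0.    0.99 -1.09] [ 0.4316 -0.1262  0.1961] yang 45.7
top pin [423.6 166.1  42.9] 0.0008 21
top pad [465.5 177.8  53.8] 0.0008 138
top plate [433.7 110.   11.8] 0.0034 123
top stud [432.9  45.3 109.8] 0.0008 18
top bench [399.8 249.9  -1.3] 0.0009 130
scene pin [422.9 166.9  45. ] 0.0038 18
scene pad [465.  177.9  56. ] 0.0007 70
scene plate [431.9 109.5  14. ] 0.0032 66
scene stud [433.2  44.8 111.5] 0.0034 9
scene bench [400.3 249.9   0.9] 0.0007 92
```

View pics/t3.png

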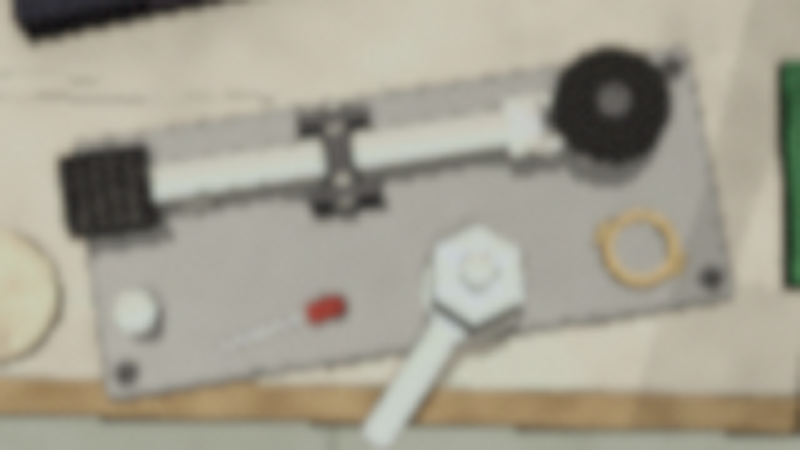

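The nut is fully back: its tongue now points off the front edge, with the tip at crop (380,435). The lever, the pin and the things lying around haven't moved. Next I'll move over the pad.

>>> step_arm:
  targets:
    - {"hand": 0, "dx": 0, "dy": 55, "dz": 0, "roll": -7}
    - {"hand": 0, "dx": 0, "dy": 55, "dz": 0, "roll": -7}
    - {"hand": 0, "dx": 0, "dy": 55, "dz": 0, "roll": -7}
    - {"hand": 0, "dx": 0, "dy": 55, "dz": 0, "roll": -7}
    - {"hand": 0, "dx": 0, "dy": 50, "dz": 0, "roll": -7}
    - {"hand": 0, "dx": 17, "dy": 34, "dz": -20, "roll": 0}
    - {"hand": 0, "dx": 17, "dy": 0, "dz": -40, "roll": 0}
    - {"hand": 0, "dx": 0, "dy": 0, "dz": -40, "roll": 0}
    - {"hand": 0, "dx": 0, "dy": 0, "dz": -25, "roll": 0}
    - {"hand": 0, "dx": 0, "dy": 0, "dz": -10, "roll": 0}
    - {"hand": 0, "dx": 0, "dy": 0, "dz": 0, "roll": 0}
    - {"hand": 0, "dx": 0, "dy": 0, "dz": 0, "roll": 0}

```text
time: 10.68
position: [0.4669, 0.1792, 0.0623]
tool_rot: [1.994, 2.427, 0.002]
wrist_force: [-0.2, -0.6, 1.1]
opening: -0.0002
gripper_force: 0.0
```

```bash
python3 st.py; python3 - <<'E'
from fit import *
a=Z(T,*t(380,435),.058);b=np.array([.4331,.0452,0]);print(np.degrees(np.arctan2(*(a-b)[1::-1])),np.hypot(*(a-b)[:2]))
E
```

```text
10.675 [-0.2 -0.6  1.1] [-0.    0.01 -0.02] [0.36 0.4  2.03 0.   0.71 0.17] [0.4669 0.1792 0.0623] yang 11.2
148.77249551736372 0.06118576138242236
```

>>> step_arm:
  targets:
    - {"hand": 0, "dx": -1.5, "dy": -1, "dz": -4, "roll": 0}
    - {"hand": 0, "dx": 0, "dy": 0, "dz": -2, "roll": 0}
    - {"hand": 0, "dx": 0, "dy": 0, "dz": 0, "roll": 0}
    - {"hand": 0, "dx": 0, "dy": 0, "dz": 0, "roll": 0}

```text
time: 11.18
position: [0.4647, 0.1779, 0.0554]
tool_rot: [1.994, 2.427, 0.0]
wrist_force: [1.7, -0.2, 0.5]
opening: 0.0004
gripper_force: 0.0
```

>>> step_arm:
  targets:
    - {"hand": 0, "dx": 0, "dy": 0, "dz": -1, "roll": 0}
    - {"hand": 0, "dx": 0, "dy": 0, "dz": 0, "roll": 0}

```text
time: 11.42
position: [0.4646, 0.1779, 0.0542]
tool_rot: [-1.994, -2.427, 0.0]
wrist_force: [0.1, -0.5, -0.4]
opening: -0.0
gripper_force: 0.0
```

>>> step_arm:
  targets:
    - {"hand": 0, "dx": 0, "dy": 0, "dz": -1, "roll": 0}
    - {"hand": 0, "dx": 0, "dy": 0, "dz": 0, "roll": 0}

```text
time: 11.68
position: [0.4647, 0.178, 0.0535]
tool_rot: [-1.994, -2.427, -0.0]
wrist_force: [-1.8, 0.2, 5.6]
opening: -0.0001
gripper_force: 2.7
```

>>> step_arm:
  targets:
    - {"hand": 0, "dx": 0, "dy": 0, "dz": -2, "roll": 0}
    - {"hand": 0, "dx": 0, "dy": 0, "dz": -2, "roll": 0}
    - {"hand": 0, "dx": 0, "dy": 0, "dz": -2, "roll": 0}
    - {"hand": 0, "dx": 0, "dy": 0, "dz": -2, "roll": 0}
    - {"hand": 0, "dx": 0, "dy": 0, "dz": -1, "roll": 0}
    - {"hand": 0, "dx": 0, "dy": 0, "dz": 0, "roll": 0}
    - {"hand": 0, "dx": 0, "dy": 0, "dz": 0, "roll": 0}

```text
time: 12.55
position: [0.4647, 0.1783, 0.0447]
tool_rot: [-1.994, -2.427, -0.001]
wrist_force: [-2.6, 1.8, 8.9]
opening: -0.0
gripper_force: 4.3
```

```bash
python3 st.py; python3 - <<'E'
from hm import *
f=fs('scene'); cv2.imwrite('pics/s4.png',cv2.resize(f['pixels'][225:335,270:390],None,fx=5,fy=5,interpolation=cv2.INTER_CUBIC))
# lever tilt from wheel rise and lever-beam points
for n,g in(('scene',f),('top',fs('top'))):
    for k,c,r in(('pin',(.4235,.166,.044),.005),('plate',(.433,.110,.012),.012),('wheel',(.5005,-.003,.077),.016),('bench',(.40,.25,0),.012)):
        try: print(n,k,*hp(g,np.array(c),r))
        except Exception as e: print(n,k,e)
E
```

```text
12.55 [-2.6  1.8  8.9] [ 0.2   0.49 -0.  ] [0.36 0.43 2.04 0.   0.67 0.17] [0.4647 0.1783 0.0447] yang 11.2
scene pin [422.5 167.3  44.6] 0.005 19
scene plate [431.7 109.1  13.8] 0.0032 70
scene wheel [498.8  -1.9  80.2] 0.0015 79
scene bench [399.9 249.8   1. ] 0.0007 90
top pin too many indices for array: array is 1-dimensional, but 2 were indexed
top plate too many indices for array: array is 1-dimensional, but 2 were indexed
top wheel [500.2  -2.3  77.9] 0.0015 251
top bench too many indices for array: array is 1-dimensional, but 2 were indexed
  return _methods._mean(a, axis=axis, dtype=dtype,
  ret = ret.dtype.type(ret / rcount)
```

View pics/s4.png

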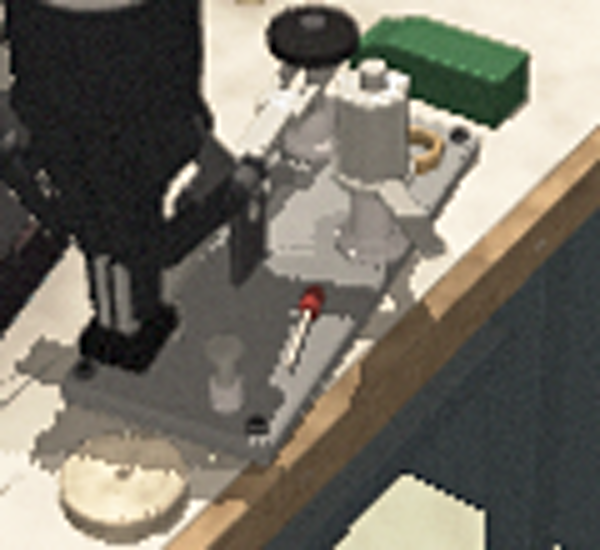

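```bash
python3 - <<'E'
from h import *
f=load('scene');d=f['depth'];a=np.radians(10.8);c=np.array([.465,.178])
v,u=np.mgrid[275:320,280:310];v=v.ravel();u=u.ravel()
p=np.array([P(f,i,j,d[j,i]) for i,j in zip(u,v)]);q=p[:,:2]-c
x=(q@[np.cos(a),np.sin(a)])*1e3;y=(q@[-np.sin(a),np.cos(a)])*1e3;z=p[:,2]*1e3-2.0
m=(abs(x)<15.5)&(abs(y)<16.5)&(z>30)&(z<56)
for b in range(-18,18,4):
    k=m&(y>=b)&(y<b+4); print(b,k.sum(),np.sort(z[k]).round(1)[::max(1,k.sum()//12)], x[k].round(0)[::max(1,k.sum()//6)])
k=m&(z>38)&(z<48)&(x<15)&((y>11.5)|(y<-11.5)|(x<-13))
for i in np.flatnonzero(k): print(u[i],v[i],x[i].round(),y[i].round(),z[i].round(1),f['pixels'][v[i],u[i]].max(),end=' | ')
E
```

```text
-18 3 [40.8 44.8 45. ] [ -9. -14. -15.]
-14 7 [41.7 43.3 44.3 44.6 45.1 45.5 45.8] [ -9. -11. -12. -12. -14. -15. -15.]
-10 5 [42.5 43.2 44.3 45.  54.9] [-13. -10. -13. -14. -15.]
-6 8 [42.1 43.5 43.7 43.9 44.2 45.5 45.7 55.5] [-13. -10. -12.  -8. -10. -13. -14. -15.]
-2 12 [41.2 42.7 42.7 42.7 42.8 43.5 43.6 44.  44.1 44.9 46.8 52.3] [ 14.  13.  -8. -12. -11. -15.]
2 16 [41.7 42.2 42.3 43.2 43.3 43.5 44.1 44.7 44.8 51.2 53.3 54.1 54.7 55.1
 55.5 56. ] [ 10.  -9.  -9. -14. -11.  -1.  -9. -15.]
6 34 [42.1 42.2 42.5 42.6 42.7 42.8 43.  43.2 43.4 43.6 43.8 46.7 48.6 50.1
 52.5 53.6 54.8] [ 12.  -7.  14.  -4.  -6.  -5. -10.]
10 34 [40.4 41.1 41.5 41.8 42.1 42.3 42.6 42.8 43.1 43.1 43.5 43.8 50.  50.8
 52.6 53.4 55. ] [  5.  -2.  -7.   6.   3.  -4. -11.]
14 49 [31.  32.9 34.1 35.  36.4 37.5 38.5 38.9 39.7 40.6 41.6 42.1 42.8] [ 12.   5.   5.  12. -11. -11. -15.]
302 285 -9.0 -16.0 44.8 54 | 301 286 -9.0 -12.0 45.1 22 | 302 286 -11.0 -12.0 45.8 27 | 303 286 -12.0 -14.0 44.6 38 | 304 286 -14.0 -14.0 45.0 41 | 303 287 -14.0 -10.0 45.5 23 | 304 287 -15.0 -13.0 43.3 26 | 305 287 -15.0 -16.0 40
[... 963 characters left out ...]
-1.0 15.0 41.6 17 | 293 294 -3.0 14.0 41.5 15 | 294 294 -6.0 14.0 42.6 20 | 295 294 -7.0 12.0 41.8 15 | 296 294 -10.0 13.0 42.8 22 | 297 294 -11.0 12.0 42.6 25 | 298 294 -14.0 11.0 43.3 22 | 299 294 -15.0 9.0 42.2 23 | 290 295 3.0 16.0 38.5 12 | 291 295 0.0 16.0 39.3 26 | 293 295 -4.0 16.0 40.6 22 | 294 295 -7.0 16.0 42.1 20 | 295 295 -9.0 15.0 42.1 26 | 296 295 -11.0 14.0 41.9 22 | 297 295 -13.0 14.0 42.8 20 | 298 295 -14.0 12.0 41.1 18 | 293 296 -4.0 16.0 38.6 12 | 294 296 -7.0 16.0 38.9 14 | 295 296 -9.0 16.0 39.4 22 | 296 296 -11.0 15.0 39.9 18 | 297 296 -13.0 15.0 40.6 5 | 298 296 -15.0 14.0 40.4 25 | 296 297 -11.0 16.0 38.5 20 | 297 297 -13.0 15.0 38.3 21 | 298 297 -15.0 15.0 38.2 22 |
```

>>> step_arm:
  targets:
    - {"hand": 0, "dx": 0, "dy": 0, "dz": -0.6, "roll": 0}
    - {"hand": 0, "dx": 0, "dy": 0, "dz": 0, "roll": 0}
    - {"hand": 0, "dx": 0, "dy": 0, "dz": 0, "roll": 0}
    - {"hand": 0, "dx": 0, "dy": 0, "dz": 0, "roll": 0}

```text
time: 13.65
position: [0.4647, 0.1783, 0.0442]
tool_rot: [-1.994, -2.427, -0.001]
wrist_force: [-1.8, 1.7, 7.6]
opening: 0.0001
gripper_force: 4.4
```

```bash
python3 st.py; python3 - <<'E'
from hm import *
f=fs('scene',8);d=f['depth'];a=np.radians(10.8);c=np.array([.465,.178])
v,u=np.mgrid[275:320,280:310];v=v.ravel();u=u.ravel()
p=np.array([P(f,i,j,d[j,i]) for i,j in zip(u,v)]);q=p[:,:2]-c
x=(q@[np.cos(a),np.sin(a)])*1e3;y=(q@[-np.sin(a),np.cos(a)])*1e3;z=p[:,2]*1e3-2
k=(abs(x)<14)&(abs(y)<14)&(z>39)&(z<49)&((y>11.5)|(y<-11)|(x<-11))
from scipy.optimize import least_squares
r=least_squares(lambda b:b[0]+b[1]*y[k]-z[k],[43,-.12],loss='soft_l1',f_scale=.5);print(k.sum(),r.x)
# pin top pixels only
m=[P(f,i,j,d[j,i])*1e3 for j in range(288,300) for i in range(306,322)]
m=np.array(m);m=m[(np.hypot(m[:,0]-423,m[:,1]-166.5)<7)&(m[:,2]>40)];print('pin',np.median(m,0)-[0,0,2],np.sort(m[:,2]-2).round(1))
E
```

```text
13.65 [-1.8  1.7  7.6] [ 0.23  0.43 -0.01] [0.36 0.43 2.04 0.   0.67 0.17] [0.4647 0.1783 0.0442] yang 11.2
32 [43.27687835 -0.12678685]
pin [423.32250415 166.41490261  43.06770695] [41.6 42.3 42.4 42.6 42.6 42.7 42.7 42.7 42.9 43.  43.  43.  43.1 43.1
 43.2 43.2 43.3 43.5 43.6 43.7 43.9 43.9 44.  44.2]
```

The pad top measures 43.3 mm and the pin top 43.1 mm. The press is steady at about 8 N, so I'm handing in.

```bash
python3 -c "
from station import *
print(finish_job())"
```

```text
the job is handed in; nothing more can be done
None
```

I turned the lock nut fully back to its stop, then pressed the pad down until its top measured 43.3 mm against 43.1 mm for the gauge pin. I handed the job in at about 14 s, with the arm still holding the lever down at about 8 N.

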